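# Stir the crisp dispenser and hold its gate at the portion clip

## Task

Clear the crisp dispenser's throat: pull the round stirrer knob fully out to its stop and push it fully home again, then pull the flat spring-return gate handle out until its pointer is beside the white portion clip. Keep holding the gate there: the program finishes while the gripper still holds it open at the clip. Leave everything else on the table where it is.

Things in the scene. Friction and masses are not known exactly. Their poses are not given: they have to be found in the camera images.
- dispenser: steel countertop crisp dispenser fixed to the table, 328 mm high: hopper on a throat housing (210 x 270 mm, 100 to 145 mm up). Origin: on the table under its centre. Its -x points out of its front, the way both handles are pulled; y runs along the front. Housing face 100 mm, hopper face 58 mm in front of the origin. Front towards world +y (yaw about -1.57), varying by 0.25 rad
- gate_grip (a point): centre of the gate handle's neck, 125 mm up, on the dispenser's -y side, 115 mm out from the housing face when shut. A black flat T grip: block neck 30 mm long (along the pull) x 26 wide x 30 high, end plate 50 wide x 34 high, 15 to 23 mm beyond this point; thin stem behind. Fingers can straddle the neck from above, closing along the dispenser's y. Moves with the gate
- gate_pointer (a point): tip of the steel pointer pin standing sideways out of the gate's stem, 105 mm nearer the housing than gate_grip and 14 mm to the dispenser's +y side; moves with the gate over a ruled dark steel tongue (60 mm wide, top 108 mm up, reaching 85 mm out from the housing face)
- clip_mark (a point): the mark: middle of the fin (4 mm thick along the pull) of the small white portion clip, 22 mm tall, fixed on the ruled tongue beside the stem, on its +y side. Axes as the dispenser's. The gate is at the mark when gate_pointer is as far out along the dispenser's -x as this point (pointer and fin side by side)
- gate (a joint): how far the gate is pulled out, m: 0 shut, 0.065 fully out. A spring shuts it when let go: about 3.6 N at 0, rising by 1.8 N per 10 mm. The mark lies between 0.025 and 0.050
- stirrer_grip (a point): centre of the stirrer knob's neck, 125 mm up, 110 mm to the dispenser's +y side of gate_grip, level with it when both are home. A black round mushroom knob, axis along the pull: neck 22 mm in diameter, 30 long; head 42 mm in diameter, 15 to 28 mm beyond this point; collar 30 mm in diameter, 4 thick, at the neck's inner end. Moves with the knob
- stirrer (a joint): how far the stirrer knob is pulled out, m: 0 fully home, 0.040 fully out (stop). It clicks at both ends: about 4 N moves it over the middle, then it snaps to the nearer end and stays there
- basket: a shallow grey plastic serving bowl, 144 mm across and 55 high, standing on the table under the dispenser's outlet. Not part of the job; origin at its underside
- ramekin: a small white ceramic pot, 64 mm across and 40 high, on the table below and between the two handles. Not part of the job; origin at its underside
- shaker: a clear jar with a metal cap, 48 mm across and 85 high, to the side of the gate handle. Not part of the job; origin at its underside
- squeeze: a yellow squeeze bottle, 60 mm across and 180 high, behind the dispenser. Not part of the job; origin at its underside
- pan: an open steel pan, 180 x 260 x 50 high. Not part of the job; origin at its underside
- spatula: a spatula lying on the table. Not part of the job
- bowl: an aluminium bowl, 150 mm across and 70 high. Not part of the job; origin at its underside

How it is judged:
By the outcome, as a careful person would: the job done as asked, in the order asked, and still so for the second after the job is handed in, while the arm keeps its last pose, push and grip.
It also fails if it takes over 58 s, if anything falls off the work surface, if the arm or the gripper's body presses on something with over 40 N, if the wrist force passes 120 N, or if a joint passes its speed limit or range.

## Robot

A 7-joint arm with a two-finger parallel gripper is mounted at the origin on the work surface. World frame = base frame: x ahead of the robot, y to its left, z up, the work surface at z = 0. Lengths are in mm, angles in rad, forces in N, time in s.
With the tool pointing down it reaches from about 400 to 875 mm from the base axis. Payload 4.4 kg.
Tool frame: the origin (TCP) lies at the very end of the fingers, on their centre line; the grasp point (between the pads) lies 19 mm behind it; z points along the fingers, x is the direction in which the jaws open and shut, and the axes are right-handed (so a half turn about z gives the same grasp; the last joint's range is limited). The gripper opens to 85 mm and grips with 20 to 120 N. Pads are 22 mm wide; open, the fingers measure 114 mm over their backs; the gripper's body (76 mm by 85 mm) begins 54 mm behind the grasp point. The pads swing forward as they close: fully open they stand 13 mm farther back than shut.
Start: joints at [1.108, 0.628, 0.038, 1.517, -0.027, 0.996, -0.02], TCP at [251.233, -599.5, 231.313] pointing down, gripper open.
Joint ranges: [-3.06, 3.06], [-0.37, 2.12], [-1.25, 1.32], [0.18, 2.47], [-1.1, 4.24], [0.23, 1.98], [-2.94, 2.94]. Speed limits (rad/s): [2.57, 2.57, 3.14, 3.14, 3.14, 3.14, 3.14].

## Interface

Orientations are given as [roll, pitch, yaw] about the fixed x, y, z axes, in that order (R = Rz(yaw) Ry(pitch) Rx(roll)).
In Python, from cell import ctrl, get_image, job, models gives the robot as it stands.
- The arm moves only by the tool move_arm, never from a script. Its argument "moves" is a list that holds one entry, the list of rows, each a list of 6 numbers: the shift along the tool's x, y, z in m, then the turn, a rotation vector about the tool's x, y, z in rad. A call has 1 to 20 rows; each row is the pose to reach, as a shift and turn from the pose commanded when the call began, along the tool's axes at that moment; what a row does not reach only later rows make up. A row lasts 1/8 s, in which the tool goes at most 62.5 mm and 10.7 degrees, less where a joint would pass 70% of its speed; a pose out of reach is approached as far as the arm can. A call with a gripper value outside its range is refused whole. "jaw" is the opening, from 0 (shut) to 1 (fully open), set as the call begins (left out, the last holds). The fingers move at their own pace and stop on an object; the grip force is fixed at half the most. Time passes only in rows, so rows that repeat a pose let the fingers close. It gives the time, the measured TCP pose, the force and the opening at its end, in the units of the state.
- ctrl.read_state(): the state, without advancing time (a new reading comes with each control period).
- get_image(name): name is "scene" or "top"; returns a dict with "color" (400x640x3 uint8, blue, green, red), "fov_y" (degrees; the focal length in pixels is half the picture's height over the tangent of half this angle, whatever the lens; pixels are square), "cx", "cy" (the principal point, pixels), "origin" and "orientation" of the camera in the world. Camera axes: x right, y up, looking along -z (the intrinsics and any distortion apply to the point x, -y, -z); pixel columns grow to the right and rows downward; lengths in mm; the calibration is good to about 2 mm. A picture is of the moment at which its call begins. There is no depth.
- job.finish_job(): hands the job in, once; it reports no verdict.
Trained networks look in the newest picture that a camera, given by its name, has taken for a name from the list of things; names that differ only in an ending like _2 or _b are one class to them, and where a whole thing is asked for, a point or a joint stands for the part that bears it (a point fixed in the world has none). Each returns a list of dicts, best first, with "score" (0 to 1); they miss things now and then, are a little off and sometimes report something else, mostly with a low value. They report only what shows in the picture. A call takes as long as a camera call.
- models.cut_out(camera, thing): "pixels" (400x640 bool, what is visible of it) and "uv" ([column, row] in pixels, amid what is visible of it).
- models.place_of(camera, thing): "uv" ([column, row] in pixels: a listed point, or the origin of a listed thing).
The state is a dict: "clock": time; "qpos": joint angles; "qd": joint speeds; "tau": joint torques, N m; "eef_pos": TCP position; "tool_rot": TCP orientation; "force": force on the tool from outside, world axes, zero at the start; "torque": the same for the moment, N m; "width": finger opening in mm.
Only numpy, scipy, OpenCV 4.12 (cv2) and the standard library are available. Lean on these libraries where they do the work, as an engineer would, in place of code of your own. Each camera call takes 0.05 s, during which the arm holds its last target.

## Working session

There is one attempt and no reset: what is moved stays moved. The work goes in short steps, Python scripts to look and compute and a tool call to move; the robot and the scene stay as the last step left them, time stands still between calls to the robot, and variables do not carry over. Pictures are saved under pics/ and viewed, and the job is handed in when it is done.

Besides the shell and the picture viewer there is one more tool, called after "Request:" in YAML: its name, and indented under it one key for each argument. move_arm: Moves the arm, as the interface text tells. Its arguments: {"type":"object","properties":{"moves":{"type":"array","items":{"type":"array","items":{"type":"array","items":{"type":"number"}}}},"jaw":{"type":"number"}},"required":["moves"]}

```bash
ls; mkdir -p pics; python3 - <<'E'
from cell import ctrl,get_image,job,models
import cv2
s=ctrl.read_state();print({k:s[k] for k in ('clock','eef_pos','tool_rot','width','force')})
for n in('scene','top'):
    im=get_image(n);cv2.imwrite(f'pics/{n}0.png',im['color']);print(n,{k:v for k,v in im.items() if k!='color'})
    for t in ['dispenser','gate_grip','gate_pointer','clip_mark','stirrer_grip','ramekin','shaker']:
        print(t,[(r['uv'],round(r['score'],2)) for r in models.place_of(n,t)[:2]])
E
```

```text
pics
{'clock': 0.0, 'eef_pos': array([ 250.9999377 , -598.92594131,  230.41031623]), 'tool_rot': array([ 3.14155497e+00,  1.84799942e-03, -1.17395625e+00]), 'width': 85.42423076465715, 'force': array([ 4.45807808e-04, -4.64863624e-02, -4.48091924e-01])}
scene {'fov_y': 43.11260434217136, 'cx': 310.5532679240798, 'cy': 196.93629320141653, 'origin': array([1534.3830641 , -198.28912525, 1174.18247892]), 'orientation': array([ 0.76431464, -0.00917651,  1.45932323])}
dispenser [([307.3, 195.0], 0.44)]
gate_grip [([336.3, 184.9], 0.83)]
gate_pointer [([307.5, 198.0], 0.51)]
clip_mark [([323.8, 190.2], 0.45)]
stirrer_grip []
ramekin [([356.6, 231.4], 0.75)]
shaker [([316.3, 190.9], 0.61)]
top {'fov_y': 47.47140384145815, 'cx': 325.46342449628355, 'cy': 208.82089163387792, 'origin': array([ 420.09324313,  -59.93838041, 1641.93682141]), 'orientation': array([ 6.77423252e-02,  1.28017505e-03, -1.58509862e+00])}
dispenser [([364.8, 192.2], 0.71)]
gate_grip [([302.1, 213.1], 0.49), ([333.9, 203.1], 0.28)]
gate_pointer [([336.8, 205.5], 0.48)]
clip_mark [([320.4, 206.5], 0.53)]
stirrer_grip [([297.3, 180.9], 0.77)]
ramekin [([296.7, 201.0], 0.5), ([335.6, 204.2], 0.36)]
shaker [([321.6, 244.9], 0.47)]
```

```bash
python3 - <<'E'
import cv2
a=cv2.imread('pics/scene0.png');cv2.imwrite('pics/s0big.png',cv2.resize(a[110:290,200:440],None,fx=3.3,fy=3.3,interpolation=cv2.INTER_CUBIC))
a=cv2.imread('pics/top0.png');cv2.imwrite('pics/t0big.png',cv2.resize(a[130:290,260:450],None,fx=3.5,fy=3.5,interpolation=cv2.INTER_CUBIC))
E
```

```text
(no output)
```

View pics/scene0.png

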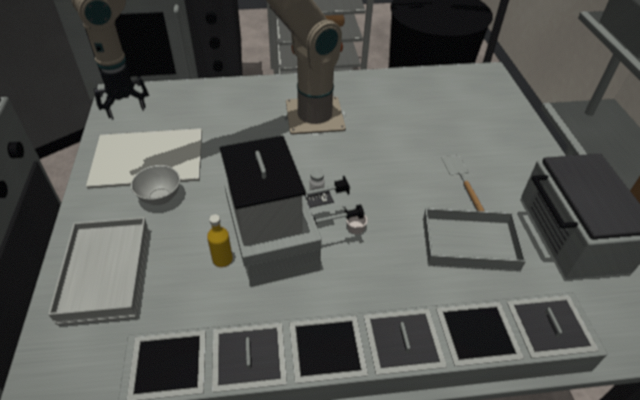

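View pics/top0.png

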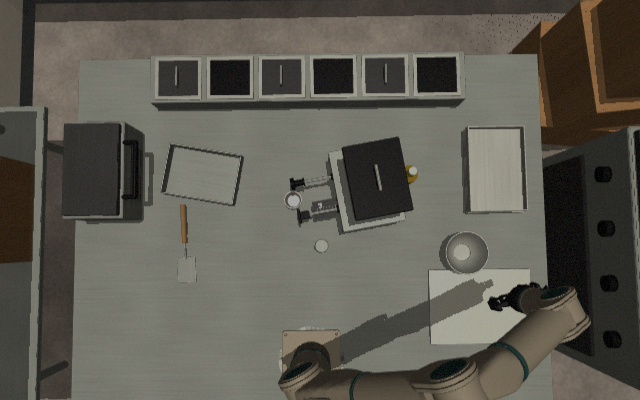

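```bash
sleep 1
```

```text
(no output)
```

View pics/s0big.png

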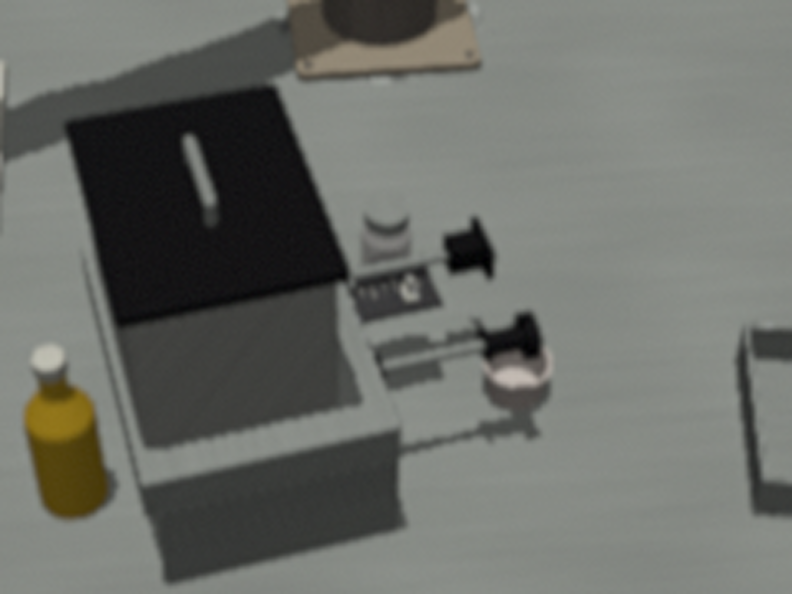

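View pics/t0big.png

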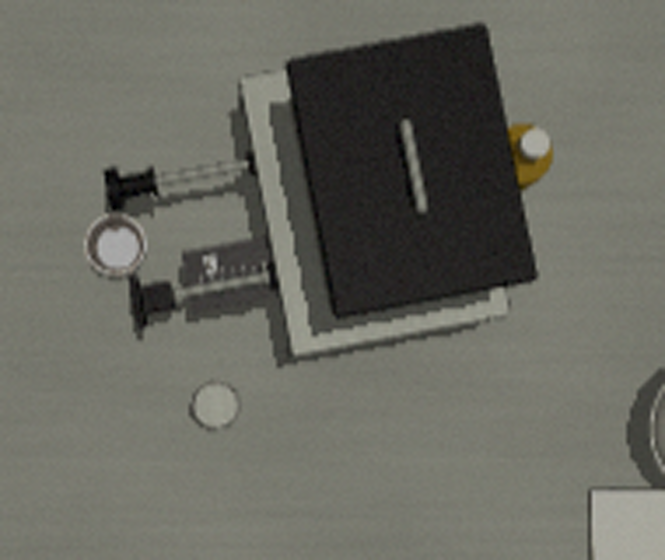

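The top view shows the dispenser's front facing left (+y). The gate is at about (302,213), the stirrer at about (297,181), and the ramekin between and below them at about (293,200). The clip is at about (320,206). I'll fit the dispenser pose next.

```bash
cat > h.py <<'E'
import numpy as np, cv2
from scipy.spatial.transform import Rotation as Ro
from scipy.optimize import least_squares
def cam(im):
    R=Ro.from_euler('xyz',im['orientation']).as_matrix(); f=200/np.tan(np.radians(im['fov_y']/2))
    return dict(R=R,f=f,c=np.array([im['cx'],im['cy']]),o=np.array(im['origin']))
def proj(c,P):
    q=(np.atleast_2d(P)-c['o'])@c['R']
    return np.c_[c['c'][0]+c['f']*q[:,0]/-q[:,2], c['c'][1]-c['f']*q[:,1]/-q[:,2]]
def ray(c,uv):
    d=np.array([(uv[0]-c['c'][0])/c['f'],-(uv[1]-c['c'][1])/c['f'],-1.]);return c['R']@d
def atz(c,uv,z):
    d=ray(c,uv);return c['o']+d*(z-c['o'][2])/d[2]
def tri(cs,uvs):
    A=0;b=0
    for c,uv in zip(cs,uvs):
        d=ray(c,uv);d/=np.linalg.norm(d);M=np.eye(3)-np.outer(d,d);A=A+M;b=b+M@c['o']
    return np.linalg.solve(A,b)
def world(p,P):  # p=x,y,yaw
    P=np.atleast_2d(P).astype(float);c,s=np.cos(p[2]),np.sin(p[2])
    return np.c_[p[0]+c*P[:,0]-s*P[:,1],p[1]+s*P[:,0]+c*P[:,1],P[:,2]]
E
python3 - <<'E'
from h import *
from cell import get_image,ctrl
import pickle
D={}
for n in('scene','top'):
    ims=[get_image(n) for _ in range(5)]
    D[n]=(cam(ims[0]),np.mean([i['color'].astype(float) for i in ims],0))
    print(n,np.std([i['color'].astype(float) for i in ims],0).mean())
    print([i['origin'] for i in ims][:2])
pickle.dump(D,open('D.pkl','wb'))
t=D['top'][0];s=D['scene'][0]
print('tcp proj',proj(t,ctrl.read_state()['eef_pos']),proj(s,ctrl.read_state()['eef_pos']),proj(t,[0,0,0]))
print('gate',atz(t,(302.1,213.1),125),atz(s,(336.3,184.9),125))
print('stir',atz(t,(297.3,180.9),125))
# housing top corners z=145 top view
for z in [(243,75),(292,355),(507,312)]: print(atz(t,(260+(z[0]+.5)/3.5-.5,130+(z[1]+.5)/3.5-.5),145))
cv2.imwrite('pics/t1.png',cv2.resize(np.clip(D['top'][1]*1.6,0,255).astype(np.uint8)[170:235,280:350],None,fx=10,fy=9,interpolation=cv2.INTER_CUBIC))
cv2.imwrite('pics/s1.png',cv2.resize(np.clip(D['scene'][1]*1.6,0,255).astype(np.uint8)[165:240,295:375],None,fx=9,fy=8,interpolation=cv2.INTER_CUBIC))
E
```

```text
scene 0.6487694829054736
[array([1534.3830641 , -198.28912525, 1174.18247892]), array([1534.3830641 , -198.28912525, 1174.18247892])]
top 1.7189073696478487
[array([ 420.09324313,  -59.93838041, 1641.93682141]), array([ 420.09324313,  -59.93838041, 1641.93682141])]
tcp proj [[502.64741238 292.30872316]] [[128.36275269 117.6996899 ]] [[310.8208046  358.88323109]]
gate [509.82475345  18.7818085  125.        ] [494.84884698   3.93106462 125.        ]
stir [618.32554461  33.7227473  125.        ]
[714.07124654 -74.23286565 145.        ]
[ 447.52716289 -116.30835939  145.        ]
[ 485.04003546 -319.24904958  145.        ]
```

View pics/t1.png

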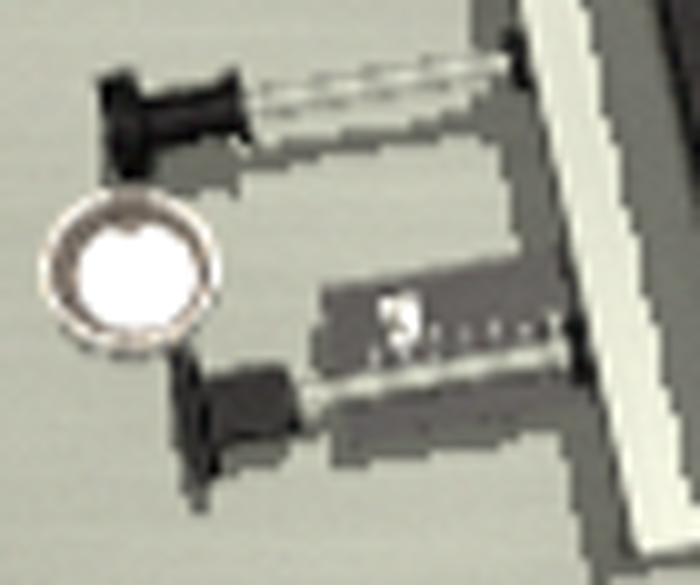

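View pics/s1.png

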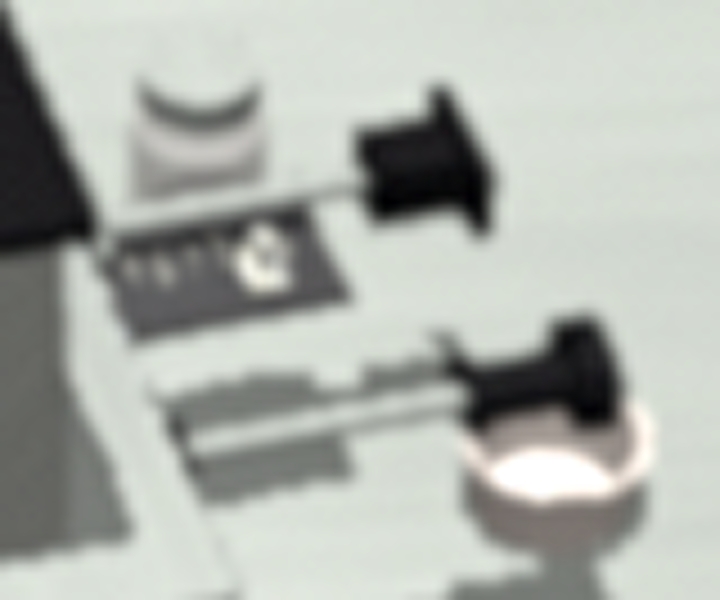

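```bash
cat > fit.py <<'E'
from h import *
import pickle
D=pickle.load(open('D.pkl','rb'));t,s=D['top'][0],D['scene'][0]
T1=lambda X,Y:(280+(X+.5)/10-.5,170+(Y+.5)/9-.5)
T0=lambda X,Y:(260+(X+.5)/3.5-.5,130+(Y+.5)/3.5-.5)
S1=lambda X,Y:(295+(X+.5)/9-.5,165+(Y+.5)/8-.5)
obs=[(t,T0(243,75),(-100,135,145),0),(t,T0(292,355),(-100,-135,145),0),(t,T0(507,312),(110,-135,145),0),
(t,T1(253,400),(-215,0,140),1),(t,T1(185,118),(-216,110,136),1),
(s,S1(440,88),(-238,-25,142),1),(s,S1(488,238),(-238,25,108),1),(s,S1(590,368),(-236.5,110,125),1)]
def res(p,full=False):
    r=[]
    for c,uv,P,k in obs:
        P=np.array(P,float);P[1]+=k*p[3]
        r.append((proj(c,world(p,P))[0]-uv))
    return np.array(r) if full else np.ravel(r)
if __name__=='__main__':
    f=least_squares(res,[570,-200,-1.4,-55],loss='soft_l1')
    p=f.x;print(p.round(3));print(res(p,True).round(2))
    np.save('p.npy',p)
    print('gate',world(p,[-215,p[3],125]),'stir',world(p,[-215,p[3]+110,125]))
    print('tri gate/ram')
    # overlay
    for n,c,(x0,y0,w,h,fx) in(('top',t,(280,160,80,70,9)),('scene',s,(295,165,80,75,8))):
        im=cv2.resize(np.clip(D[n][1]*1.6,0,255).astype(np.uint8)[y0:y0+h,x0:x0+w],None,fx=fx,fy=fx,interpolation=cv2.INTER_CUBIC)
        def dr(pts,col):
            uv=proj(c,world(p,pts));q=((uv-[x0,y0]+.5)*fx-.5).round().astype(int)
            cv2.polylines(im,[q.reshape(-1,1,2)],True,col,1)
        g=p[3]
        for z in(110,140): dr([(-200,g-13,z),(-200,g+13,z),(-230,g+13,z),(-230,g-13,z)],(0,0,255))
        for z in(108,142): dr([(-230,g-25,z),(-230,g+25,z),(-238,g+25,z),(-238,g-25,z)],(0,200,0))
        g+=110
        dr([(-200,g-11,125),(-200,g+11,125),(-230,g+11,125),(-230,g-11,125)],(0,0,255))
        a=np.linspace(0,6.28,20)
        for x in(-230,-243): dr([(x,g+21*np.cos(k),125+21*np.sin(k)) for k in a],(255,0,0))
        g-=110
        dr([(-100,g-17,108),(-185,g-17,108),(-185,g+43,108),(-100,g+43,108)],(255,0,255))
        dr([(-100,-135,145),(-100,135,145)],(0,255,255)); dr([(-110,g,125),(-110,g+14,125)],(255,255,0))
        cv2.imwrite(f'pics/ov_{n}.png',im)
E
python3 fit.py
```

```text
[ 598.379 -190.958   -1.396  -59.342]
[[-1.57  0.06]
 [-0.11 -0.16]
 [ 1.07  0.13]
 [-0.45  0.99]
 [ 0.01  0.06]
 [ 0.42 -0.33]
 [-0.02  0.66]
 [-1.37  1.33]]
gate [[502.57095145  10.45535243 125.        ]] stir [[610.89665357  29.57451189 125.        ]]
tri gate/ram
```

View pics/ov_top.png

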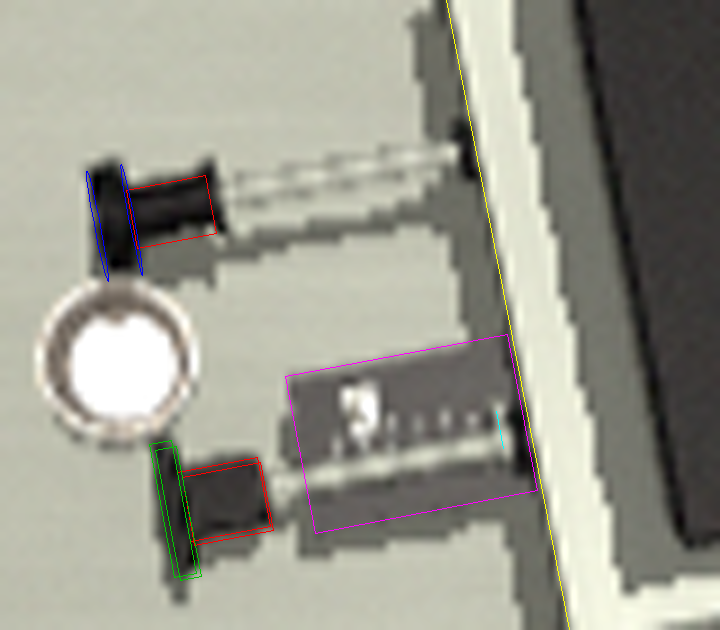

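View pics/ov_scene.png

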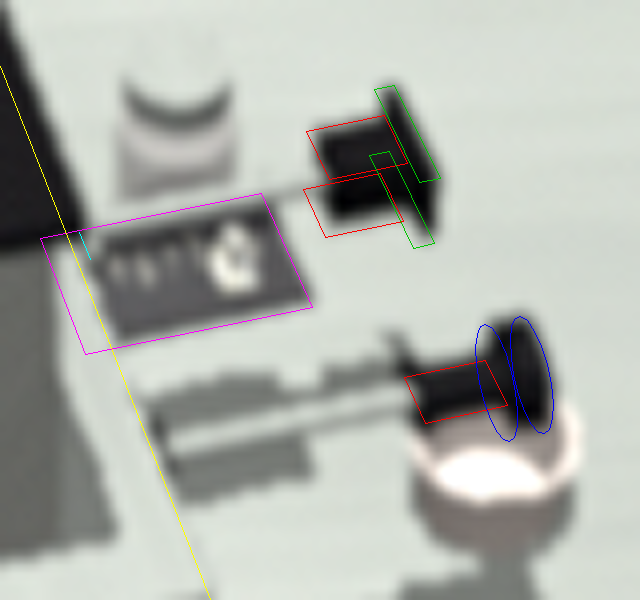

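```bash
python3 - <<'E'
from h import *
from cell import ctrl
st=ctrl.read_state();R=Ro.from_euler('xyz',st['tool_rot']).as_matrix()
w=np.array([(262,-550,260),(280,-500,290),(295,-450,300),(310,-400,300),(325,-350,300),(340,-300,300),(355,-250,300),(370,-200,300),(388,-150,300),(400,-100,300),(410,-50,300),(425,0,300),(450,45,300),(490,75,300),(540,85,300),(590,80,300),(611,60,290),(611,31,270),(611,31,270)])
d=(w-np.array([251.233,-599.5,231.3]))@R/1000
for i,x in enumerate(d): print([*x.round(3),0,0,round(max(-1.36,-.136*(i+1)),3)],end=',')
E
```

```text
[np.float64(-0.041), np.float64(-0.029), np.float64(-0.029), 0, 0, -0.136],[np.float64(-0.081), np.float64(-0.065), np.float64(-0.059), 0, 0, -0.272],[np.float64(-0.121), np.float64(-0.098), np.float64(-0.069), 0, 0, -0.408],[np.float64(-0.161), np.float64(-0.131), np.float64(-0.069), 0, 0, -0.544],[np.float64(-0.202), np.float64(-0.164), np.float64(-0.069), 0, 0, -0.68],[np.float64(-0.242), np.float64(-0.198), np.float64(-0.069), 0, 0, -0.816],[np.float64(-0.282), np.float64(-0.231), np.float64(-0.069), 0, 0, -0.952],[np.float64(-0.323), np.float64(-0.264), np.float64(-0.069), 0, 0, -1.088],[np.float64(-0.362), np.float64(-0.3), np.float64(-0.069), 0, 0, -1.224],[np.float64(-0.403), np.float64(-0.33), np.float64(-0.069), 0, 0, -1.36],[np.float64(-0.445), np.float64(-0.359), np.float64(-0.069), 0, 0, -1.36],[np.float64(-0.486), np.float64(-0.392), np.float64(-0.069), 0, 0, -1.36],[np.float64(-0.518), np.float64(-0.432), np.float64(-0.069), 0, 0, -1.36],[np.float64(-0.53), np.float64(-0.481), np.float64(-0.069), 0, 0, -1.36],[np.float64(-0.52), np.float64(-0.531), np.float64(-0.069), 0, 0, -1.36],[np.float64(-0.496), np.float64(-0.575), np.float64(-0.069), 0, 0, -1.36],[np.float64(-0.469), np.float64(-0.587), np.float64(-0.059), 0, 0, -1.36],[np.float64(-0.442), np.float64(-0.575), np.float64(-0.039), 0, 0, -1.36],[np.float64(-0.442), np.float64(-0.575), np.float64(-0.039), 0, 0, -1.36],
```

Request:
move_arm:
  moves:
    - [[-0.041,-0.029,-0.029,0,0,-0.136],[-0.081,-0.065,-0.059,0,0,-0.272],[-0.121,-0.098,-0.069,0,0,-0.408],[-0.161,-0.131,-0.069,0,0,-0.544],[-0.202,-0.164,-0.069,0,0,-0.68],[-0.242,-0.198,-0.069,0,0,-0.816],[-0.282,-0.231,-0.069,0,0,-0.952],[-0.323,-0.264,-0.069,0,0,-1.088],[-0.362,-0.3,-0.069,0,0,-1.224],[-0.403,-0.33,-0.069,0,0,-1.36],[-0.445,-0.359,-0.069,0,0,-1.36],[-0.486,-0.392,-0.069,0,0,-1.36],[-0.518,-0.432,-0.069,0,0,-1.36],[-0.53,-0.481,-0.069,0,0,-1.36],[-0.52,-0.531,-0.069,0,0,-1.36],[-0.496,-0.575,-0.069,0,0,-1.36],[-0.469,-0.587,-0.059,0,0,-1.36],[-0.442,-0.575,-0.039,0,0,-1.36],[-0.442,-0.575,-0.039,0,0,-1.36]]
  jaw: 1

```text
clock: 3.68
eef_pos: [609.9, 26.5, 268.2]
tool_rot: [3.14, 0.005, 0.181]
force: [-0.1, 0.3, 0.5]
width: 85.8
```

```bash
python3 - <<'E'
from h import *
from cell import ctrl,get_image
for n,(x0,y0,w,h,fx) in(('top',(270,150,90,80,8)),('scene',(285,100,100,130,6))):
    im=get_image(n)
    cv2.imwrite(f'pics/{n}2.png',cv2.resize(np.clip(im['color']*1.5,0,255).astype(np.uint8)[y0:y0+h,x0:x0+w],None,fx=fx,fy=fx if n!='scene' else 4.5,interpolation=cv2.INTER_CUBIC))
s=ctrl.read_state();print(s['eef_pos'],s['tool_rot'],s['clock'])
E
```

```text
[610.72291827  30.72053354 270.46149962] [-3.14087407e+00 -1.13022555e-04  1.85622027e-01] 3.775
```

View pics/top2.png

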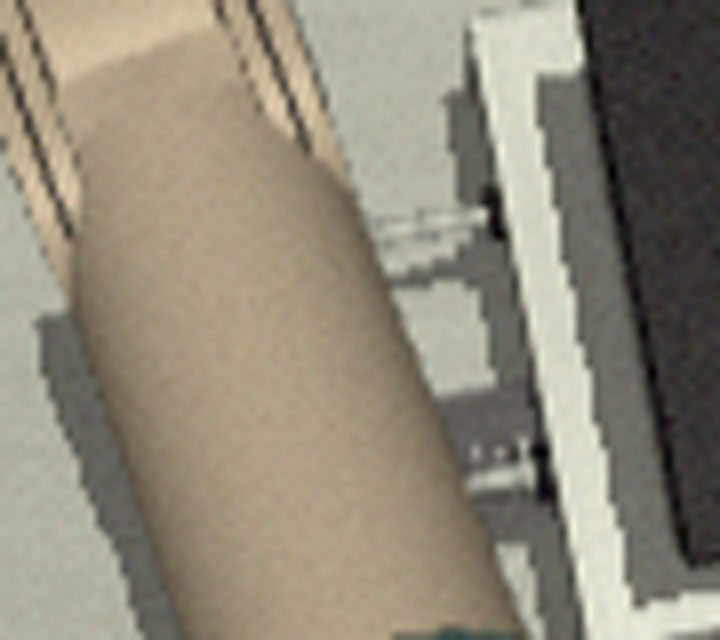

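View pics/scene2.png

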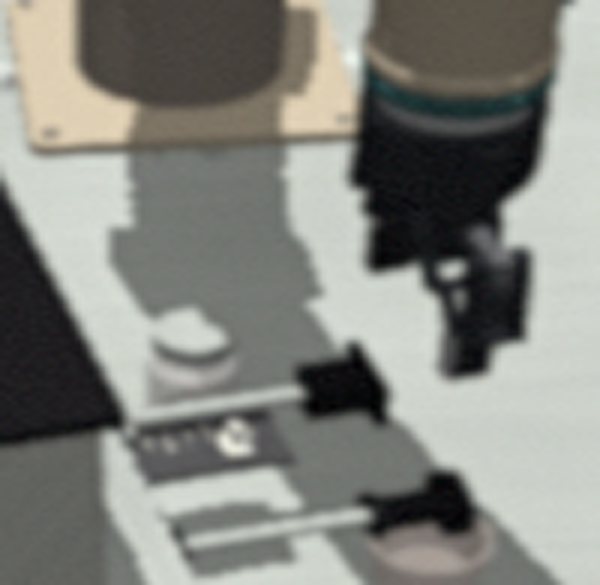

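The arm blocks the top view. In the scene view the open gripper sits above the stirrer knob, which is at about (358,210) in the full image. Descending now.

Request:
move_arm:
  moves:
    - [[0,0,0.04,0,0,0],[0,0,0.08,0,0,0],[0,0,0.12,0,0,0],[0,0,0.145,0,0,0],[0,0,0.163,0,0,0],[0,0,0.163,0,0,0],[0,0,0.163,0,0,0]]
  jaw: 1

```text
clock: 4.65
eef_pos: [611.7, 31.0, 108.6]
tool_rot: [-3.142, -0.002, 0.186]
force: [0.2, -0.2, 0.5]
width: 85.0
```

```bash
cat > look.py <<'E'
import sys
from h import *
from cell import ctrl,get_image
tag=sys.argv[1];x0,y0,w,h,fx=map(int,sys.argv[2:7]);N=3
ims=[get_image('scene') for _ in range(N)]
a=np.mean([i['color'].astype(float) for i in ims],0)
np.save(f'im_{tag}.npy',a)
cv2.imwrite(f'pics/{tag}.png',cv2.resize(np.clip(a*1.6,0,255).astype(np.uint8)[y0:y0+h,x0:x0+w],None,fx=fx,fy=fx,interpolation=cv2.INTER_CUBIC))
s=ctrl.read_state();print(s['eef_pos'],s['tool_rot'],s['clock'],s['force'],s['width'])
E
python3 look.py s3 290 150 100 75 8
```

```text
[611.57102841  30.48455703 108.54347636] [ 3.14134032e+00 -2.18577726e-03  1.85876093e-01] 4.8 [-0.70619722 -0.09936305 -0.32665004] 85.26642558539793
```

View pics/s3.png

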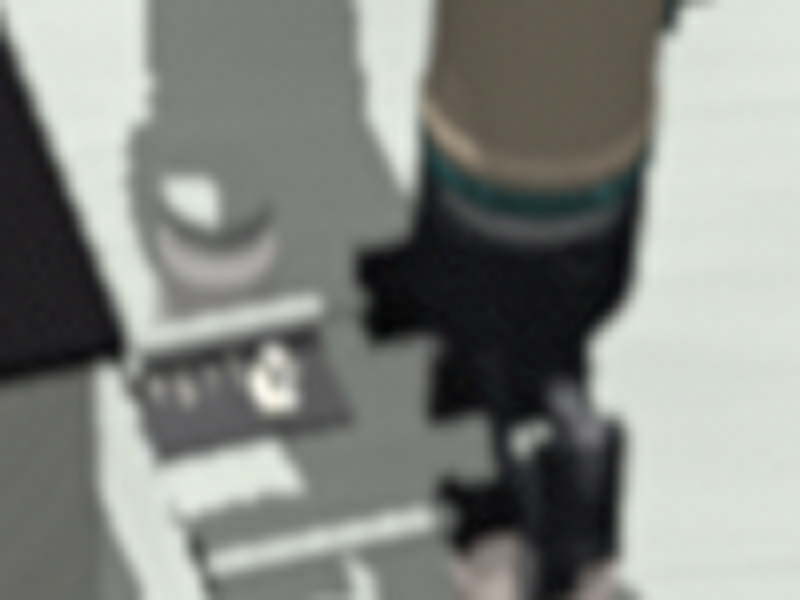

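```bash
python3 - <<'E'
from h import *
from cell import ctrl
import pickle
s=pickle.load(open('D.pkl','rb'))['scene'][0]
st=ctrl.read_state();R=Ro.from_euler('xyz',st['tool_rot']).as_matrix();e=st['eef_pos']
a=np.load('im_s3.npy');im=cv2.resize(np.clip(a*1.6,0,255).astype(np.uint8)[150:225+20,290:390],None,fx=8,fy=6,interpolation=cv2.INTER_CUBIC)
def pt(P,col):
    uv=proj(s,e+np.array(P)@R.T)[0];q=((uv-[290,150]+.5)*[8,6]-.5).round().astype(int);cv2.circle(im,tuple(q),3,col,-1);print(P,uv.round(1))
pt((0,0,-19),(0,255,0))
for y in(-11,11):
  for z in(0,-13,-40): 
    pt((42,y,z),(0,0,255));pt((57,y,z),(255,0,255))
cv2.imwrite('pics/s3b.png',im)
E
```

```text
(0, 0, -19) [351.9 213. ]
(42, -11, 0) [360.5 227.6]
(57, -11, 0) [362.4 231.6]
(42, -11, -13) [360.9 224.5]
(57, -11, -13) [362.8 228.5]
(42, -11, -40) [361.7 218. ]
(57, -11, -40) [363.7 222. ]
(42, 11, 0) [353.  229.3]
(57, 11, 0) [354.9 233.4]
(42, 11, -13) [353.3 226.3]
(57, 11, -13) [355.2 230.3]
(42, 11, -40) [354.  219.7]
(57, 11, -40) [356.  223.8]
```

View pics/s3b.png

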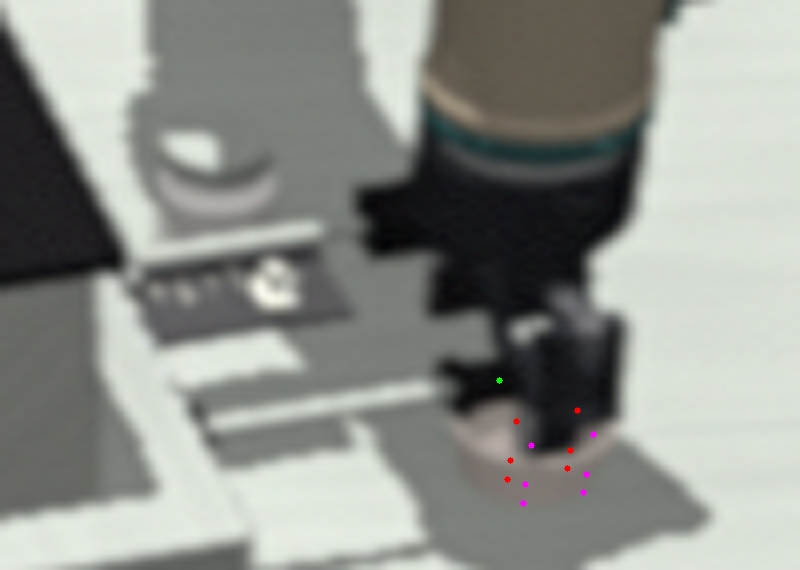

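The fingers straddle the neck, and the projected grasp point (green) lands mid-neck between collar and head. Closing.

Request:
move_arm:
  moves:
    - [[0,0,0,0,0,0],[0,0,0,0,0,0],[0,0,0,0,0,0],[0,0,0,0,0,0],[0,0,0,0,0,0],[0,0,0,0,0,0],[0,0,0,0,0,0],[0,0,0,0,0,0]]
  jaw: 0

```text
clock: 5.8
eef_pos: [613.9, 31.0, 108.1]
tool_rot: [-3.141, -0.007, 0.186]
force: [5.9, 0.8, -1.5]
width: 20.3
```

Request:
move_arm:
  moves:
    - [[0.002,-0.006,0,0,0,0],[0.002,-0.012,0,0,0,0],[0.002,-0.018,0,0,0,0],[0.002,-0.024,0,0,0,0],[0.002,-0.03,0,0,0,0],[0.002,-0.036,0,0,0,0],[0.002,-0.04,0,0,0,0],[0.002,-0.042,0,0,0,0],[0.002,-0.042,0,0,0,0]]

```text
clock: 6.92
eef_pos: [607.0, 70.4, 108.1]
tool_rot: [3.139, -0.003, 0.186]
force: [7.0, -4.5, 4.8]
width: 20.1
```

```bash
python3 look.py s4 290 150 100 75 8
```

```text
[606.95378636  70.37185413 108.05464092] [ 3.13872002 -0.00341444  0.18583118] 7.075 [ 7.8441117  -3.88883395  5.0089128 ] 20.416765399790293
```

View pics/s4.png

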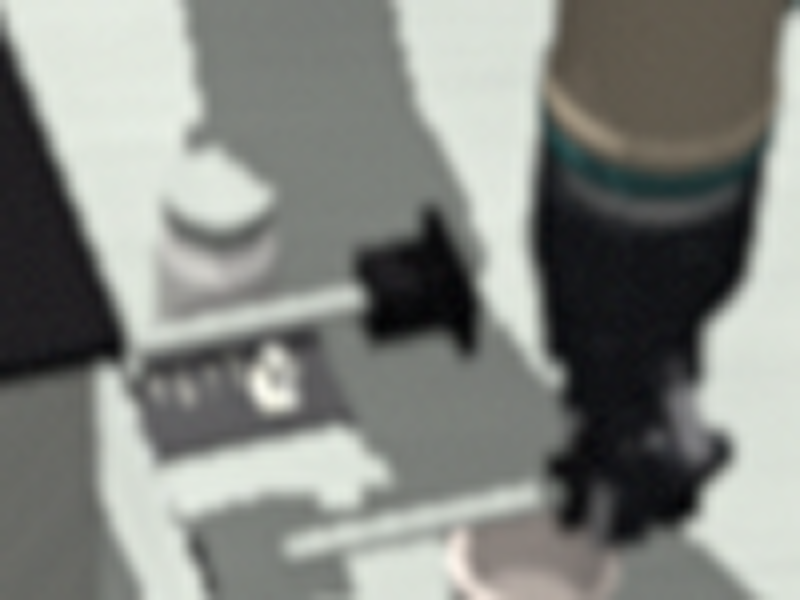

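The collar moved from X≈448 to X≈555 in the zoom, which is about 40 mm. I'll pull a little more to confirm it's at the stop, then push it home.

Request:
move_arm:
  moves:
    - [[0,-0.002,0,0,0,0],[0,-0.004,0,0,0,0],[0,-0.005,0,0,0,0],[0,-0.005,0,0,0,0],[0,-0.005,0,0,0,0]]

```text
clock: 7.7
eef_pos: [606.9, 70.3, 108.0]
tool_rot: [3.133, -0.003, 0.183]
force: [8.5, -11.8, 5.7]
width: 19.8
```

It's at the stop: the force rises with no movement. Pushing home.

Request:
move_arm:
  moves:
    - [[0,0.006,0,0,0,0],[0,0.012,0,0,0,0],[0,0.018,0,0,0,0],[0,0.024,0,0,0,0],[0,0.03,0,0,0,0],[0,0.036,0,0,0,0],[0,0.042,0,0,0,0],[0,0.047,0,0,0,0],[0,0.05,0,0,0,0],[0,0.051,0,0,0,0],[0,0.051,0,0,0,0]]

```text
clock: 9.07
eef_pos: [613.9, 31.0, 108.0]
tool_rot: [-3.137, -0.003, 0.189]
force: [2.9, 4.3, 6.2]
width: 20.4
```

```bash
python3 look.py s5 290 150 100 75 8
```

```text
[613.91190537  30.99343939 108.04058448] [-3.13747988e+00 -2.62293404e-03  1.88742609e-01] 9.225 [3.49010249 5.3263264  5.94379641] 20.114324805014952
```

View pics/s5.png

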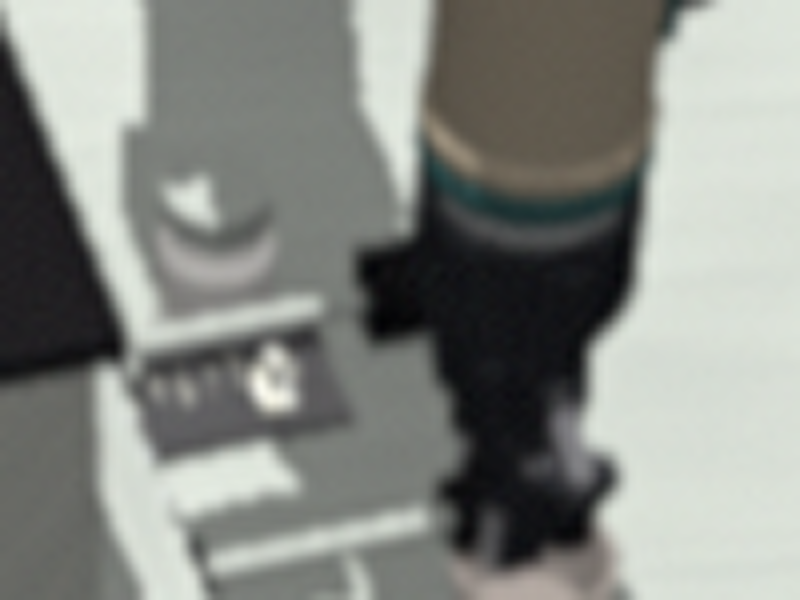

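The knob is home: the pose matches the one at the grip, and the 5 N residual is my push. I'll ease off, open, rise and shift over above the gate.

Request:
move_arm:
  moves:
    - [[0,-0.002,0,0,0,0],[0,-0.004,0,0,0,0],[0,-0.004,0,0,0,0]]

```text
clock: 9.6
eef_pos: [613.7, 31.9, 108.1]
tool_rot: [-3.141, -0.003, 0.187]
force: [3.9, -0.7, 5.6]
width: 20.0
```

Request:
move_arm:
  moves:
    - [[0,0,0,0,0,0],[0,0,0,0,0,0],[0,0,0,0,0,0],[0,0,0,0,0,0],[0,0,0,0,0,0],[0,0,0,0,0,0],[0,0,-0.03,0,0,0],[0,0,-0.06,0,0,0],[0,0,-0.09,0,0,0],[-0.04,0,-0.1,0,0,0],[-0.08,0,-0.1,0,0,0],[-0.11,-0.001,-0.1,0,0,0],[-0.11,-0.001,-0.1,0,0,0],[-0.11,-0.001,-0.1,0,0,0]]
  jaw: 1

```text
clock: 11.35
eef_pos: [505.5, 11.5, 207.7]
tool_rot: [3.142, -0.002, 0.186]
force: [0.2, 0.0, -0.5]
width: 85.3
```

```bash
python3 look.py s6 290 150 100 75 8
```

```text
[505.41850227  11.68422901 207.26229821] [-3.14122680e+00 -8.21594682e-04  1.86015009e-01] 11.5 [ 0.69421872 -0.11919028  0.0043558 ] 85.09675147861616
```

View pics/s6.png

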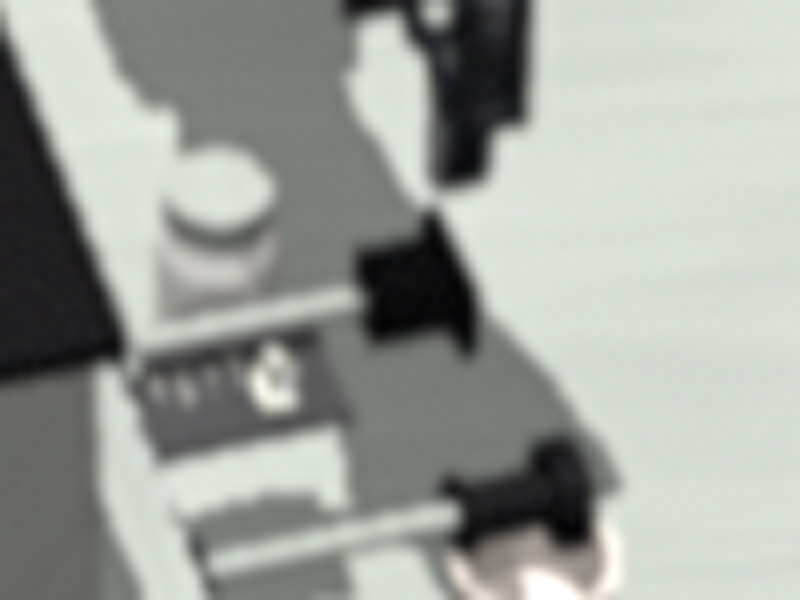

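```bash
python3 - <<'E'
import numpy as np,cv2,pickle
a=pickle.load(open('D.pkl','rb'))['scene'][1].astype(np.float32).mean(2);b=np.load('im_s6.npy').astype(np.float32).mean(2)
for nm,(x,y,w,h) in dict(knob=(344,202,22,17),gate=(333,174,18,20),dark=(308,190,24,18)).items():
    A=np.minimum(a[y:y+h,x:x+w],60);B=np.minimum(b[y:y+h,x:x+w],60)
    print(nm,cv2.phaseCorrelate(A,B,cv2.createHanningWindow((w,h),cv2.CV_32F)))
E
```

```text
knob ((0.01661454311691024, -0.058442510749111776), 0.8647253358805621)
gate ((-0.11028377000756784, 0.16055047701594738), 0.976982031431463)
dark ((-0.04562152308860945, -0.0392967065225065), 1.0173504302899044)
```

Request:
move_arm:
  moves:
    - [[0,0,0.04,0,0,0],[0,0,0.075,0,0,0],[0,0,0.1,0,0,0],[0,0,0.1,0,0,0]]
  jaw: 1

```text
clock: 12.0
eef_pos: [503.6, 11.6, 105.7]
tool_rot: [-3.141, 0.004, 0.187]
force: [-0.2, -0.4, -0.0]
width: 85.1
```

```bash
python3 look.py s7 290 150 100 75 8
```

```text
[505.45896893  11.70794725 108.12076984] [-3.14154774e+00 -1.75620337e-03  1.86104283e-01] 12.15 [0.0290647  0.26213153 0.90963018] 85.26609323814797
```

View pics/s7.png

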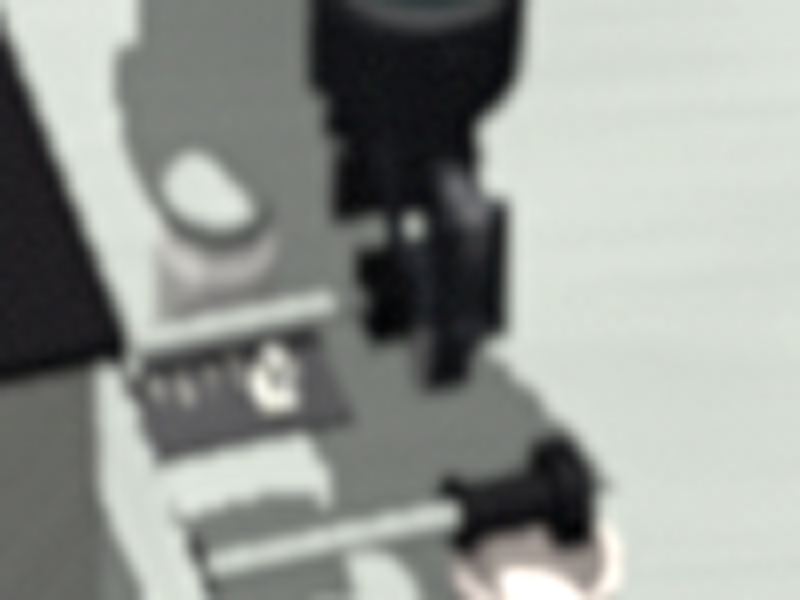

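The knob hasn't shifted in the image (0.02 px), so it's home. The fingers straddle the gate neck. Closing.

Request:
move_arm:
  moves:
    - [[0,0,0,0,0,0],[0,0,0,0,0,0],[0,0,0,0,0,0],[0,0,0,0,0,0],[0,0,0,0,0,0],[0,0,0,0,0,0],[0,0,0,0,0,0],[0,0,0,0,0,0]]
  jaw: 0

```text
clock: 13.15
eef_pos: [505.7, 11.5, 108.0]
tool_rot: [3.142, -0.003, 0.185]
force: [2.1, 0.3, 5.9]
width: 25.1
```

Request:
move_arm:
  moves:
    - [[0,-0.006,0,0,0,0],[0,-0.012,0,0,0,0],[0,-0.018,0,0,0,0],[0,-0.024,0,0,0,0],[0,-0.03,0,0,0,0],[0,-0.034,0,0,0,0],[0,-0.034,0,0,0,0],[0,-0.034,0,0,0,0]]

```text
clock: 14.15
eef_pos: [500.4, 41.2, 108.0]
tool_rot: [3.137, -0.003, 0.183]
force: [5.1, -7.9, 5.0]
width: 25.5
```

```bash
cat > look2.py <<'E'
import sys
from h import *
from cell import ctrl,get_image,models
tag=sys.argv[1];N=4
for n,(x0,y0,w,h,fx) in(('top',(300,185,55,45,14)),('scene',(300,175,50,40,15))):
    a=np.mean([get_image(n)['color'].astype(float) for i in range(N)],0);np.save(f'im_{tag}_{n}.npy',a)
    cv2.imwrite(f'pics/{tag}_{n}.png',cv2.resize(np.clip(a*1.5,0,255).astype(np.uint8)[y0:y0+h,x0:x0+w],None,fx=fx,fy=fx,interpolation=cv2.INTER_CUBIC))
    for t in('gate_pointer','clip_mark','gate_grip'): print(n,t,[(r['uv'],round(r['score'],2)) for r in models.place_of(n,t)[:2]])
s=ctrl.read_state();print(s['eef_pos'],s['tool_rot'],s['clock'],s['force'],s['width'])
E
python3 look2.py a
```

```text
top gate_pointer [([326.3, 208.3], 0.65)]
top clip_mark [([321.6, 206.5], 0.42)]
top gate_grip []
scene gate_pointer [([320.9, 196.5], 0.48)]
scene clip_mark [([326.3, 190.2], 0.61)]
scene gate_grip [([347.8, 180.8], 0.76)]
[500.44881077  41.17056209 107.99946553] [ 3.13713437e+00 -2.73742250e-03  1.82732528e-01] 14.85 [ 4.93929945 -7.90228774  4.92075089] 25.08996709786653
```

View pics/a_top.png

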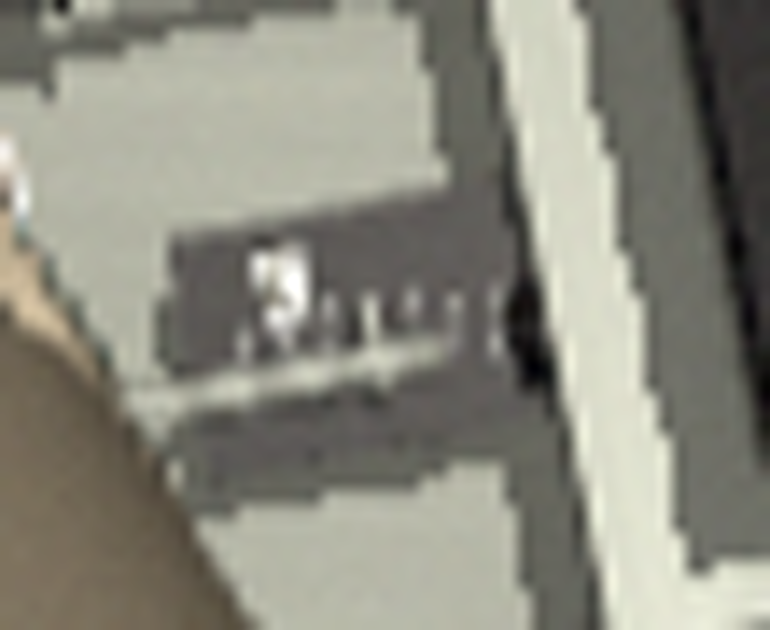

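View pics/a_scene.png

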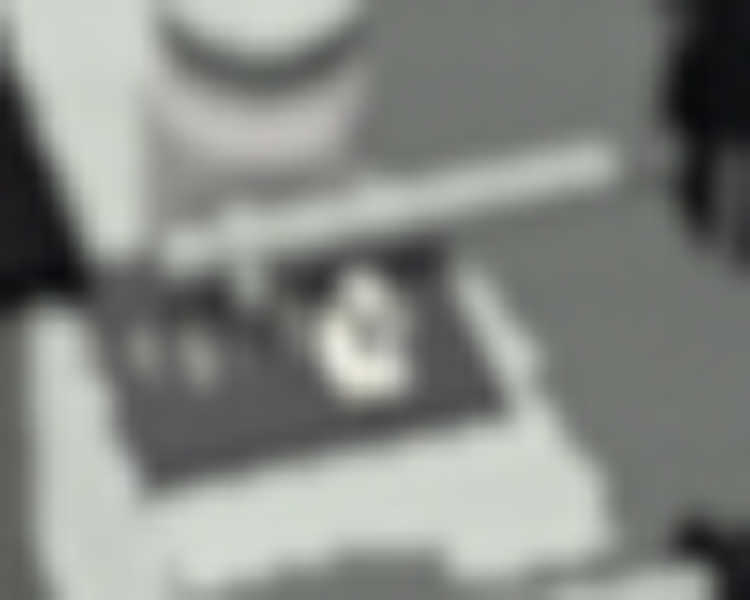

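```bash
python3 - <<'E'
import numpy as np,cv2
t=np.load('im_a_top.npy');s=np.load('im_a_scene.npy')
print(t[200:213,314:332].mean(2).astype(int));print(s[188:204,308:332].mean(2).astype(int))
a=cv2.resize(t[198:216,312:336].clip(0,255).astype(np.uint8),None,fx=16,fy=16,interpolation=cv2.INTER_NEAREST)
b=cv2.resize(s[186:206,306:336].clip(0,255).astype(np.uint8),None,fx=13,fy=13,interpolation=cv2.INTER_NEAREST)
h=max(a.shape[0],b.shape[0]);p=lambda x:np.pad(x,((0,h-x.shape[0]),(0,6),(0,0)))
cv2.imwrite('pics/raw_a.png',np.hstack([p(a),p(b)]))
E
```

```text
[[116 118 119 109 100  98  91  84  79  72  73  64  60  63  62  60  61  60]
 [ 89  84  82  77  70  71  64  60  58  59  61  61  61  59  62  62  61  61]
 [ 65  59  60  59  50  56  90  86  60  60  59  59  60  61  61  63  62  64]
 [ 58  59  60  64 140 130 137 119  61  62  61  62  62  61  62  62  61  63]
 [ 58  60  58  65 141 129 159 151  61  61  60  62  63  62  61  61  63  61]
 [ 61  58  59  61 101 100 164 160  61  58  59  61  67  62  62  78  63  61]
 [ 60  61  59  60  63  92 117 159  65  98  60  66 111  62  63 104  63  64]
 [ 59  59  59  61  62 146 142 125  70  94  62  53 130  51  63  83  59  64]
 [ 58  57  58  79  63 109 118  76  64  72  60  42 117  65  54  70  67  68]
 [ 59  58  62 104  59  62 103  60  63  85  59  52 107  97  93  95  99  91]
 [ 58  59  61  92  55  62  85  92  92 103  95 110 133 131 123 109 105  87]
 [ 63  77  93  96  89  97 114 130 132 122 109 113 108 118  95  77  69  64]
 [ 99 119 127 132 112 109 111 113 113  94  72  67  67  88  63  57  56  58]]
[[133 117 100  92  88  84  89  99 100  94  95 101 107 112 115 121 128 129
  128 123 121 119 116 110]
 [134 117 101  95  93  
[... 792 characters left out ...]
81  70  64  75  73  61  53  51  47  56  71  84 116 146 125 104 110
  100  73  58  56  59  81]
 [ 73  87  77  69  85  90  74  62  60  52  55  65  77 112 149 140 123 124
  107  75  58  56  57  67]
 [ 68  79  75  68  81  93  78  65  63  57  57  59  64  95 138 150 146 142
  122  84  60  56  56  59]
 [ 64  67  68  64  72  81  71  62  61  59  59  57  58  74 109 133 136 131
  112  80  59  56  56  56]
 [ 66  61  62  61  63  66  63  59  61  59  59  58  58  61  78  94  95  89
   80  64  55  54  53  54]
 [ 67  60  59  60  60  60  59  60  60  59  59  59  58  57  59  62  59  56
   55  53  53  56  60  67]
 [ 71  59  60  60  60  59  59  59  59  58  57  57  56  55  55  55  54  56
   61  69  75  81  90 103]]
```

View pics/raw_a.png

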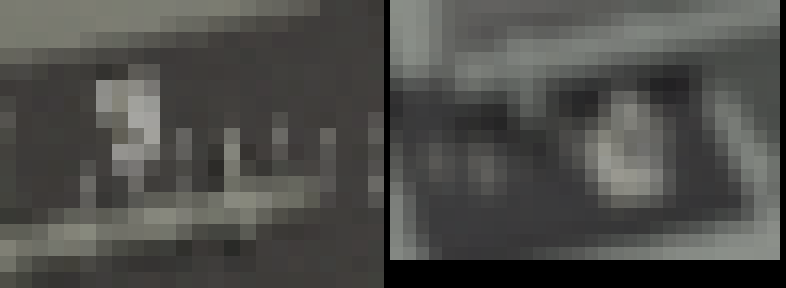

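At a 30 mm pull the pointer shows in the top view at column 326, and the clip blob spans columns 318–321. That puts the mark at roughly 45–50 mm. I'll pull closer and look again.

Request:
move_arm:
  moves:
    - [[0,-0.005,0,0,0,0],[0,-0.01,0,0,0,0],[0,-0.014,0,0,0,0],[0,-0.014,0,0,0,0],[0,-0.014,0,0,0,0]]

```text
clock: 15.48
eef_pos: [498.2, 54.0, 108.0]
tool_rot: [3.136, -0.003, 0.182]
force: [6.3, -10.4, 4.7]
width: 25.2
```

```bash
python3 look2.py b; cat > raw.py <<'E'
import numpy as np,cv2,sys
g=sys.argv[1]
t=np.load(f'im_{g}_top.npy');s=np.load(f'im_{g}_scene.npy')
print(t[200:213,314:332].mean(2).astype(int));print(s[188:204,312:334].mean(2).astype(int))
a=cv2.resize(t[198:216,312:336].clip(0,255).astype(np.uint8),None,fx=16,fy=16,interpolation=cv2.INTER_NEAREST)
b=cv2.resize(s[186:206,306:336].clip(0,255).astype(np.uint8),None,fx=13,fy=13,interpolation=cv2.INTER_NEAREST)
h=max(a.shape[0],b.shape[0]);p=lambda x:np.pad(x,((0,h-x.shape[0]),(0,6),(0,0)))
cv2.imwrite(f'pics/raw_{g}.png',np.clip(1.6*np.hstack([p(a),p(b)]),0,255))
E
python3 raw.py b
```

```text
top gate_pointer [([320.7, 206.6], 0.65)]
top clip_mark [([322.6, 205.4], 0.42)]
top gate_grip []
scene gate_pointer [([322.6, 194.0], 0.71)]
scene clip_mark [([323.4, 190.1], 0.58)]
scene gate_grip [([351.3, 182.7], 0.49)]
[498.16083877  53.95446899 108.00666862] [ 3.13595921e+00 -2.78370717e-03  1.82121180e-01] 16.175 [ 6.48506903 -9.76345801  4.19825514] 25.515822056568858
[[117 116 118 108  99  99  92  85  77  71  72  65  61  60  62  61  61  61]
 [ 88  83  83  75  70  69  67  58  60  59  60  61  61  61  61  61  60  61]
 [ 65  60  59  60  50  55  90  86  60  56  60  60  61  60  61  62  63  64]
 [ 60  59  58  64 138 129 137 120  61  62  61  62  63  62  61  63  62  64]
 [ 58  59  58  64 142 127 159 152  61  61  61  61  61  61  61  62  63  61]
 [ 58  60  58  63 100 101 163 161  61  60  61  60  61  61  62  78  62  61]
 [ 59  60  60  60  64  93 117 161  93  97  60  62  79  61  64 103  61  63]
 [ 59  60  60  60  63 146 142 110 119  89  61  61  87  62  62  82  61  63]
 [ 59  60  60  78  63 109 117  66 132  78  60  62  70  62  60  62  62  61]
 [ 59  61  61 102  58  62 102  62 110 102  59 
[... 1161 characters left out ...]
  55
   59  80 113 134]
 [ 86  90  73  65  69  64  60  65  76 112 150 141 123 124 107  75  57  56
   56  67  96 126]
 [ 81  93  78  64  66  62  59  58  63  96 138 150 145 142 121  84  59  56
   56  59  80 113]
 [ 71  81  72  61  62  60  59  57  58  74 109 134 136 131 113  80  60  57
   56  55  66  96]
 [ 63  67  62  60  60  60  60  59  58  61  78  94  95  90  80  64  55  54
   54  53  56  82]
 [ 60  59  59  60  60  60  59  58  58  56  59  62  60  56  55  54  53  56
   60  67  71  87]
 [ 60  59  59  59  58  58  57  56  56  55  55  56  55  56  62  69  75  81
   90 103 109 115]][ WARN:0@0.046] global loadsave.cpp:1063 imwrite_ Unsupported depth image for selected encoder is fallbacked to CV_8U.
```

View pics/raw_b.png

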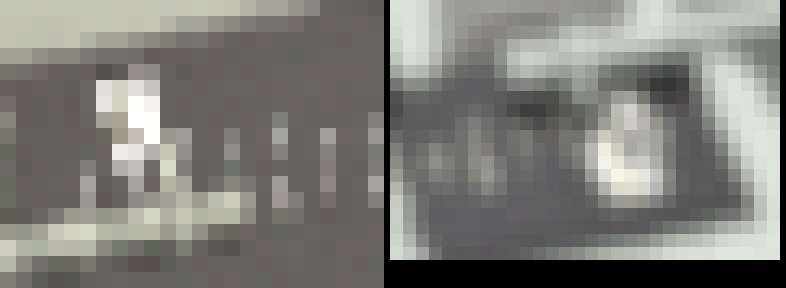

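View pics/b_scene.png

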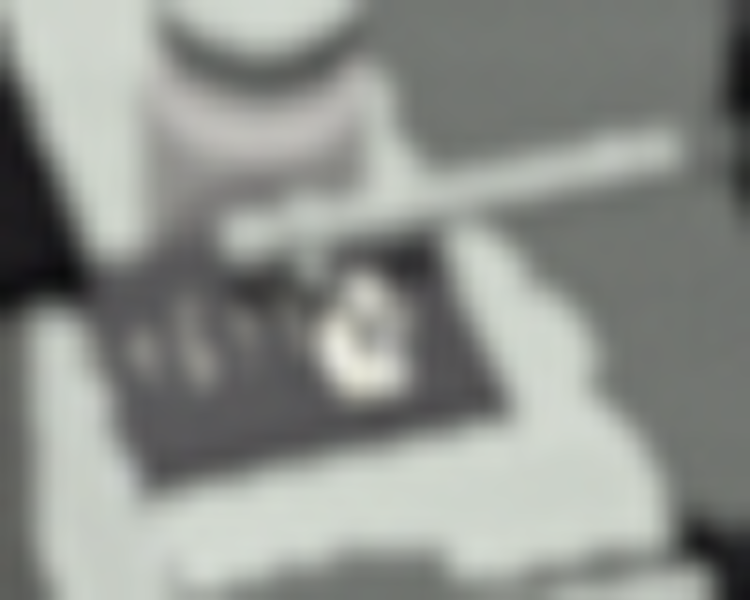

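View pics/b_top.png

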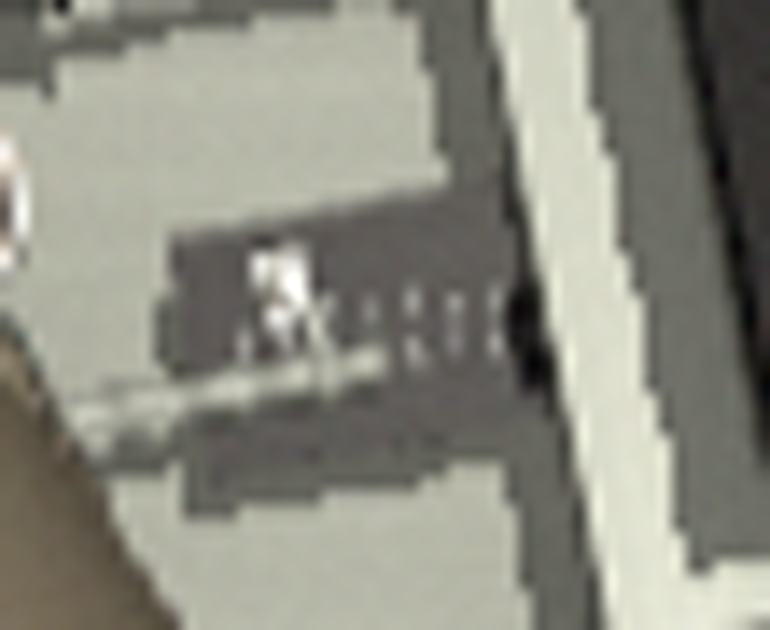

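```bash
python3 - <<'E'
from h import *
import pickle
D=pickle.load(open('D.pkl','rb'));t,s=D['top'][0],D['scene'][0]
yaw=-1.396;X=np.array([np.cos(yaw),np.sin(yaw),0]);Y=np.array([-np.sin(yaw),np.cos(yaw),0])
# expected pointer from TCP: grip pt = TCP xy, pointer = +105 X +14 Y at z125 (assuming grip centred)
e=np.array([498.2,54,125.]);P=e+105*X+14*Y
print('pointer pred',P,proj(t,P),proj(s,P),'stem pt',proj(t,e+105*X),proj(s,e+105*X))
c=atz(t,(311.8,201.3),108);print('tongue corner',c,'scene pred',proj(s,c),'obs 333.2,201.5')
# tongue corner relative to pointer at gate g: pointer out=10+g, tongue 85
print('corner rel grip (disp)',(c-e)@X,(c-e)@Y)
off=np.array([333.2,201.5])-proj(s,c)[0]
for n,uv in dict(blobL=(319.9,207.4),Ltop=(319.5,203.8),Lright=(320.8,205.3),dark=(318.2,206.3),ptr_tip=(322,206)).items():
    for z in(110,118,125,130): 
        w=atz(t,uv,z);print(n,z,(proj(s,w)[0]+off).round(1),'disp rel grip out,y',round(-(w-e)@X,1),round((w-e)@Y,1))
E
```

```text
pointer pred [530.24696273 -46.96530186 125.        ] [[321.6937425  206.72112046]] [[320.62882941 194.78569784]] stem pt [[322.4789188  210.82502754]] [[319.20297537 191.44967721]]
tongue corner [550.35543076 -13.59393505 108.        ] scene pred [[332.83239647 203.01172823]] obs 333.2,201.5
corner rel grip (disp) 75.634161596777 39.60558814232968
blobL 110 [322.9 196.4] disp rel grip out,y -98.7 14.0
blobL 118 [323.  194.4] disp rel grip out,y -98.7 13.4
blobL 125 [323.  192.6] disp rel grip out,y -98.7 12.9
blobL 130 [323.  191.3] disp rel grip out,y -98.7 12.5
Ltop 110 [323.9 199.4] disp rel grip out,y -99.6 26.2
Ltop 118 [323.9 197.4] disp rel grip out,y -99.6 25.6
Ltop 125 [323.9 195.6] disp rel grip out,y -99.6 25.0
Ltop 130 [323.9 194.3] disp rel grip out,y -99.6 24.6
Lright 110 [322.2 198.3] disp rel grip out,y -103.0 20.4
Lright 118 [322.2 196.2] disp rel grip out,y -103.0 19.8
Lright 125 [322.2 194.4] disp rel grip out,y -103.0 19.2
Lright 130 [322.2 193.1] disp rel grip out,y -102.9 18.9
dark 110 [325.1 197.2] disp rel grip out,y -93.7 18.7
dark 118 [325.1 195.2] disp rel grip out,y -93.8 18.1
dark 125 [325.1 193.4] disp rel grip out,y -93.8 17.6
dark 130 [325.1 192.1] disp rel grip out,y -93.8 17.2
ptr_tip 110 [320.7 197.8] disp rel grip out,y -106.5 17.3
ptr_tip 118 [320.7 195.7] disp rel grip out,y -106.5 16.7
ptr_tip 125 [320.7 193.9] disp rel grip out,y -106.5 16.2
ptr_tip 130 [320.7 192.6] disp rel grip out,y -106.4 15.8
```

Request:
move_arm:
  moves:
    - [[0,-0.002,0,0,0,0],[0,-0.005,0,0,0,0],[0,-0.005,0,0,0,0],[0,-0.005,0,0,0,0]]

```text
clock: 16.68
eef_pos: [497.4, 58.5, 108.0]
tool_rot: [3.136, -0.003, 0.182]
force: [6.5, -11.6, 4.6]
width: 24.8
```

```bash
python3 look2.py c;python3 raw.py c 2>/dev/null
```

```text
top gate_pointer [([322.0, 206.4], 0.45)]
top clip_mark [([405.1, 180.0], 0.33)]
top gate_grip []
scene gate_pointer [([325.1, 194.6], 0.6)]
scene clip_mark [([325.9, 191.1], 0.51)]
scene gate_grip [([352.8, 183.7], 0.66)]
[497.37681709  58.48134752 108.00049009] [ 3.13550048e+00 -2.80131384e-03  1.81841259e-01] 17.375 [  6.41799738 -10.73918519   4.47054878] 25.285086710985208
[[117 118 117 108 100 100  92  85  76  72  70  66  61  61  61  60  59  61]
 [ 88  83  82  76  71  71  66  61  61  60  60  60  60  58  63  61  61  61]
 [ 65  59  59  59  50  57  90  86  62  59  58  60  60  61  59  62  62  64]
 [ 57  59  57  64 140 130 136 119  61  61  61  61  63  62  61  61  62  62]
 [ 58  60  59  64 142 129 159 151  61  61  62  63  62  60  61  62  61  61]
 [ 60  58  58  62 100 100 164 161  60  59  61  60  63  61  62  80  61  62]
 [ 59  58  59  59  64  93 115 149  65  97  60  62  79  62  64 104  62  64]
 [ 59  57  59  61  60 145 113 109  69  94  61  63  86  62  61  81  60  61]
 [ 59  58  60  79  64 107  86 117  63  71  59  61  70  60  61  62  61  59]
 [ 58  59  63 103  60  60  52 106  72  87  5
[... 1045 characters left out ...]
0 112 107 108 100  77  58  56
   67  95 125 137]
 [ 84  78  65  68  76  66  62  72  84 115 144 124 104 110 101  73  58  56
   59  80 113 134]
 [ 85  90  74  65  69  64  60  66  76 112 150 141 123 125 107  75  58  57
   57  67  97 126]
 [ 81  93  79  64  66  62  59  58  63  96 137 150 146 142 122  84  60  57
   56  59  81 113]
 [ 71  80  72  62  62  60  59  58  58  75 109 134 136 131 113  80  59  57
   56  56  65  96]
 [ 62  66  63  60  60  60  60  59  58  61  78  94  95  90  80  64  55  54
   54  53  57  83]
 [ 61  60  60  59  60  59  58  58  58  58  59  62  59  56  54  53  54  56
   60  67  72  88]
 [ 59  59  59  58  59  58  57  57  55  55  55  55  55  56  61  68  75  81
   90 103 109 116]]
```

View pics/c_scene.png

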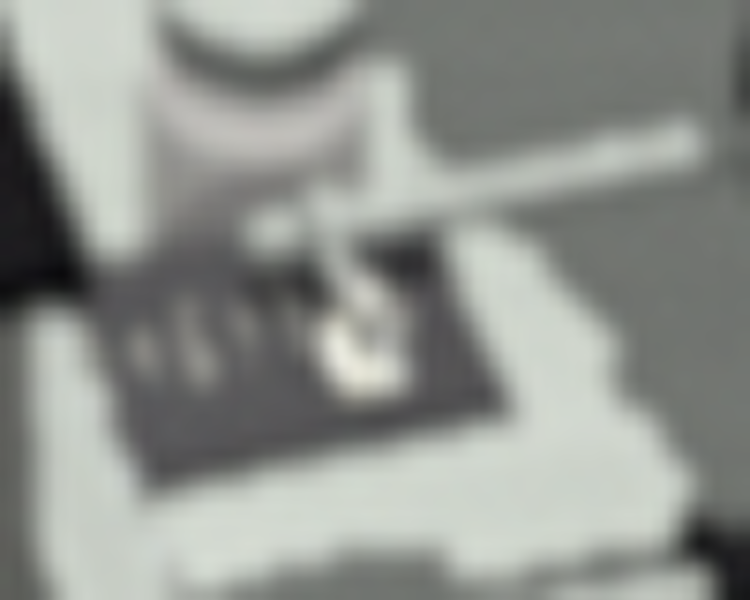

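View pics/raw_c.png

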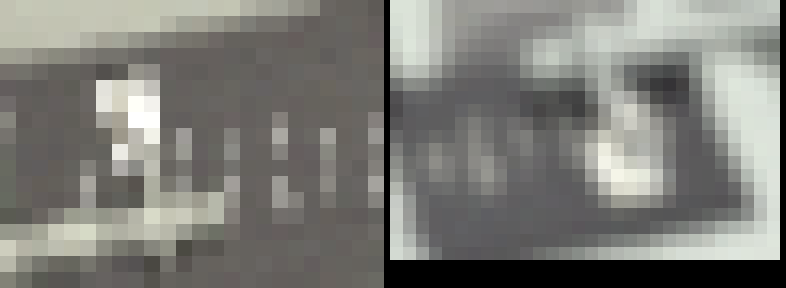

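The top view at 47.7 mm shows the pointer at about column 320.8, next to a clip base centred near 320–320.3. So the mark is 0–2.5 mm further out. To resolve this better than a pixel, I'll fit a small ray-cast model (tongue, stem, pointer, clip) to all the frames.

```bash
cat > rf.py <<'E'
from h import *
import pickle,sys
from scipy.ndimage import gaussian_filter
from scipy.optimize import minimize,differential_evolution
D=pickle.load(open('D.pkl','rb'));cams={'top':D['top'][0],'scene':D['scene'][0]}
yaw=-1.396;Rd=np.array([[-np.cos(yaw),-np.sin(yaw),0],[-np.sin(yaw),np.cos(yaw),0],[0,0,1]])  # rows: out, y, z
e0=np.array([505.7,11.5,0.]) # grip point when shut => out=115,y=0
G={'a':30.1,'b':43.1,'c':47.7}
def load(f):
    return {n:np.load(f'im_{f}_{n}.npy').mean(2) for n in cams}
I={f:load(f) for f in G}
W={'top':(314,201,12,11),'scene':(316,189,14,13)}
SS={'top':4,'scene':3}
rays={}
for n,c in cams.items():
    x0,y0,w,h=W[n];m=2 if n=='scene' else 0;ss=SS[n]
    us=np.arange((w+2*m)*ss)/ss+(.5/ss-.5)+x0-m;vs=np.arange((h+2*m)*ss)/ss+(.5/ss-.5)+y0-m
    U,V=np.meshgrid(us,vs)
    d=np.stack([(U-c['c'][0])/c['f'],-(V-c['c'][1])/c['f'],-np.ones_like(U)],-1)@c['R'].T
    o=Rd@(c['o']-e0);o[0]+=115
    rays[n]=(o,d@Rd.T,m,(w,h))
def boxhit(o,d,lo,hi):
    with np.errstate(divide='ignore',invalid='ignore'):
        t1=(lo-o)/d;t2=(hi-o)/d
    a=np.minimum(t1,t2);b=np.maximum(t1,t2)
    tn=a.max(-1);tf=b.min(-1);ok=(tn<tf)&(tn>1e-4)
    return np.where(ok,tn,np.inf),a.argmax(-1)
def render(n,g,q):
    o,d,m,(w,h)=rays[n]
    du,dv=q['off'+n]
    o=o+np.array([du,dv,0])
    L=np.array([q['lx'],q['ly'],1.]);L/=np.linalg.norm(L)
    ym=q['yc']
    B=[((-5,q['t0'],106),(85,q['t0']+60,108),q['at']),
       ((q['oc']-q['bx']/2,ym-q['by']/2,108),(q['oc']+q['bx']/2,ym+q['by']/2,108+q['bz']),q['aw']),
       ((q['oc']+q['fo']-2,q['f1'],108),(q['oc']+q['fo']+2,q['f1']+q['fl'],130),q['aw']),
       ((g+8-q['se'],-q['sr'],125-q['sr']),(300,q['sr'],125+q['sr']),q['as']),
       ((g+10+q['g0']-q['pr'],0,125-q['pr']),(g+10+q['g0']+q['pr'],14,125+q['pr']),q['as'])]
    best=np.full(d.shape[:-1],np.inf);col=np.full(best.shape,q['bg']);nrm=np.zeros(best.shape+(3,));alb=np.zeros(best.shape)
    for lo,hi,al in B:
        t,ax=boxhit(o,d,np.array(lo,float),np.array(hi,float));k=t<best
        best=np.where(k,t,best);alb=np.where(k,al,alb)
        N=np.eye(3)[ax]*-np.sign(np.take_along_axis(d,ax[...,None],-1));nrm=np.where(k[...,None],N,nrm)
    hit=np.isfinite(best);P=o+d*np.where(hit,best,0)[...,None]+nrm*1e-2
    sh=np.zeros(best.shape,bool)
    for lo,hi,al in B:
        t,_=boxhit(P,np.broadcast_to(L,P.shape),np.array(lo,float),np.array(hi,float));sh|=np.isfinite(t)
    nl=np.maximum((nrm*L).sum(-1),0)/L[2]
    col=np.where(hit,alb*(q['amb']+(1-q['amb'])*nl*~sh),col)
    ss=SS[n]
    if n=='scene': col=gaussian_filter(col,q['bl']*ss)
    col=col.reshape(col.shape[0]//ss,ss,col.shape[1]//ss,ss).mean((1,3))
    if m: col=col[m:-m,m:-m]
    return col
names=['oc','fo','yc','bx','by','bz','f1','fl','t0','g0','se','sr','pr','lx','ly','at','aw','as','amb','bl','bg','ot0','ot1','os0','os1']
x0=  [59,0,20,14,18,4,16,10,-17,0,5,3,1.5,-.2,.2,60,160,125,.65,.8,120,0,0,0,0]
sc=  [3,2,3,2,4,3,3,4,3,1.5,5,1,.5,.3,.3,3,15,15,.1,.2,20,2,2,3,3]
def Q(x):
    q=dict(zip(names,x));q['offtop']=(q['ot0'],q['ot1']);q['offscene']=(q['os0'],q['os1']);return q
def mask(n):
    return 1.
def cost(x,full=False):
    q=Q(x);c=0;out={}
    if min(q['bx'],q['by'],q['bz'],q['fl'],q['sr'],q['pr'],q['bl'])<=0.2: return 1e9
    for f,g in G.items():
        for n in cams:
            w,h=W[n][2:];x_,y_=W[n][:2]
            r=render(n,g,q)-I[f][n][y_:y_+h,x_:x_+w]
            out[f,n]=r;c+=np.sum(15**2*np.log1p((r/15)**2))/(1 if n=='top' else .8)
    reg=((q['ot0']/3)**2+(q['ot1']/3)**2+(q['os0']/4)**2+(q['os1']/4)**2+(q['g0']/1.5)**2+(q['fo']/1)**2)*60
    return (c+reg,out) if full else c+reg
if __name__=='__main__':
    best=None
    for seed in range(int(sys.argv[1]),int(sys.argv[1])+1):
        rng=np.random.default_rng(seed);x=np.array(x0)+np.array(sc)*rng.normal(size=len(sc))*.7
        if seed%2: x[13]*=-1
        sig=np.array(sc)*.5;c=cost(x)
        # simple (1+1)-ES/CMA-ish via repeated Powell
        for rep in range(3):
            r=minimize(lambda z:cost(x+z*np.array(sc)),np.zeros(len(sc)),method='Powell',options=dict(maxfev=2500,xtol=1e-2,ftol=1e-4))
            x=x+r.x*np.array(sc)
        print(seed,round(r.fun),{k:round(float(v),2) for k,v in zip(names,x)},flush=True)
        np.save(f'fit_{seed}.npy',np.r_[r.fun,x])
E
nproc; time python3 -c "
from rf import *
import time
t=time.time();print(cost(np.array(x0)));print(time.time()-t)"
export OMP_NUM_THREADS=1
for k in 0 1 2 3 4 5 6 7; do (timeout 560 python3 rf.py $k > fit_$k.log 2>&1 &) ; done; sleep 550; cat fit_*.log
```

```text
4
154979.4511933761
0.050779104232788086
0 66578 {'oc': 61.47, 'fo': 1.66, 'yc': 19.55, 'bx': 13.44, 'by': 21.06, 'bz': 7.76, 'f1': 12.2, 'fl': 13.98, 't0': -21.0, 'g0': 1.78, 'se': 10.63, 'sr': 2.78, 'pr': 2.76, 'lx': -0.2, 'ly': 0.38, 'at': 61.17, 'aw': 156.43, 'as': 113.36, 'amb': 0.49, 'bl': 0.69, 'bg': 119.29, 'ot0': 2.51, 'ot1': 0.07, 'os0': 0.37, 'os1': 1.61}
1 80387 {'oc': 58.24, 'fo': 5.14, 'yc': 20.49, 'bx': 10.21, 'by': 20.59, 'bz': 10.42, 'f1': 11.78, 'fl': 18.52, 't0': -20.62, 'g0': 0.91, 'se': 10.75, 'sr': 3.14, 'pr': 3.05, 'lx': 0.07, 'ly': 0.32, 'at': 61.11, 'aw': 156.45, 'as': 105.54, 'amb': 0.51, 'bl': 0.77, 'bg': 124.97, 'ot0': 1.29, 'ot1': 0.46, 'os0': -0.32, 'os1': 0.18}
2 59161 {'oc': 60.78, 'fo': 0.42, 'yc': 20.29, 'bx': 13.07, 'by': 19.25, 'bz': 7.93, 'f1': 13.03, 'fl': 13.34, 't0': -21.43, 'g0': 1.13, 'se': 11.11, 'sr': 2.86, 'pr': 2.69, 'lx': -0.21, 'ly': 0.38, 'at': 61.25, 'aw': 159.7, 'as': 114.44, 'amb': 0.5, 'bl': 0.68, 'bg': 121.68, 'ot0': 2.47, 'ot1': -0.46, 'os0': -0.64, 'os1': 1.94}
4 61041 {'oc': 60.62, 'fo': 0.38, 'yc': 23.03, 'bx': 13.09, 'by': 17
[... 600 characters left out ...]
 {'oc': 59.19, 'fo': 0.73, 'yc': 19.56, 'bx': 13.32, 'by': 19.67, 'bz': 8.33, 'f1': 12.38, 'fl': 13.29, 't0': -20.89, 'g0': -0.12, 'se': 11.95, 'sr': 2.59, 'pr': 2.89, 'lx': -0.24, 'ly': 0.4, 'at': 61.36, 'aw': 157.87, 'as': 108.05, 'amb': 0.49, 'bl': 0.68, 'bg': 127.44, 'ot0': 0.85, 'ot1': -1.07, 'os0': -1.78, 'os1': 1.19}
7 55798 {'oc': 57.03, 'fo': 0.59, 'yc': 20.04, 'bx': 12.51, 'by': 19.62, 'bz': 6.23, 'f1': 15.02, 'fl': 12.73, 't0': -21.37, 'g0': -2.35, 'se': 14.33, 'sr': 2.83, 'pr': 2.33, 'lx': -0.15, 'ly': 0.38, 'at': 61.24, 'aw': 160.6, 'as': 120.64, 'amb': 0.58, 'bl': 0.72, 'bg': 122.31, 'ot0': -1.56, 'ot1': -0.31, 'os0': -4.37, 'os1': 3.13}
real	0m1.542s
user	0m1.549s
sys	0m0.273s
```

The fits with the fin centred on the base agree on 49.7–50.3 mm of pull (the lowest-cost one gives 50.0). I'm at 47.7, so I'll pull about 2.2 mm more.

Request:
move_arm:
  moves:
    - [[0,-0.001,0,0,0,0],[0,-0.0023,0,0,0,0],[0,-0.0023,0,0,0,0],[0,-0.0023,0,0,0,0]]

```text
clock: 17.88
eef_pos: [497.0, 60.6, 108.0]
tool_rot: [3.135, -0.003, 0.182]
force: [6.6, -11.6, 4.8]
width: 25.4
```

```bash
python3 look2.py d; cat > rf2.py <<'E'
import sys
import rf
from rf import *
k=int(sys.argv[1])
G['d']=float(sys.argv[2]);I['d']=load('d')
x=np.load(f'fit_{k}.npy')[1:]
for rep in range(3):
    r=minimize(lambda z:cost(x+z*np.array(sc)),np.zeros(len(sc)),method='Powell',options=dict(maxfev=1500,xtol=1e-2,ftol=1e-4));x=x+r.x*np.array(sc)
q=dict(zip(names,x));print(k,round(r.fun),'target',round(q['oc']+q['fo']-10-q['g0'],2),{a:round(float(v),2) for a,v in q.items()},flush=True)
np.save(f'fit2_{k}.npy',np.r_[r.fun,x])
E
python3 -c "
import numpy as np
from cell import ctrl
e=ctrl.read_state()['eef_pos'];print('gate',np.hypot(*(e[:2]-[505.7,11.5])))"
```

```text
top gate_pointer [([407.7, 176.7], 0.49), ([320.2, 206.5], 0.38)]
top clip_mark []
top gate_grip []
scene gate_pointer [([323.4, 194.0], 0.7)]
scene clip_mark [([327.5, 191.4], 0.38)]
scene gate_grip [([354.0, 182.2], 0.48)]
[496.99704363  60.59255689 107.99829474] [ 3.13534714e+00 -2.81658849e-03  1.81718717e-01] 18.575 [  7.37956652 -10.96083949   3.54375624] 24.65804661710664
gate 49.858004292118984
```

View pics/d_scene.png

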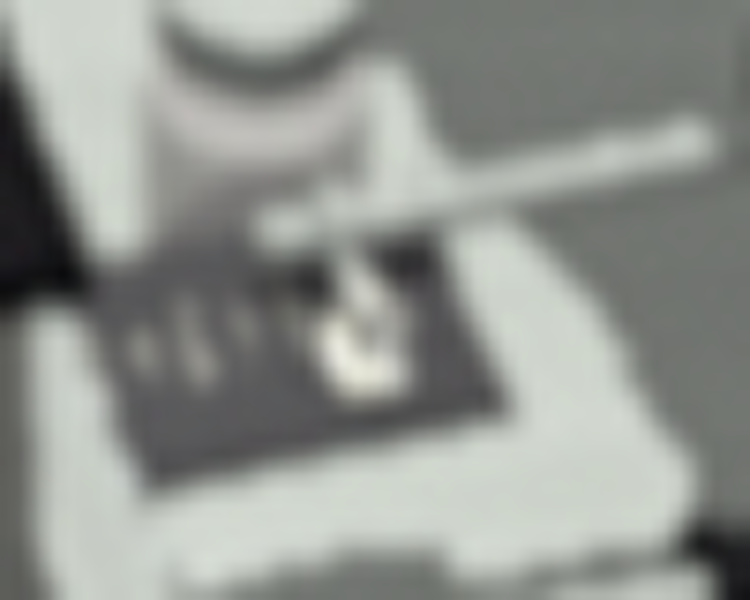

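View pics/d_top.png

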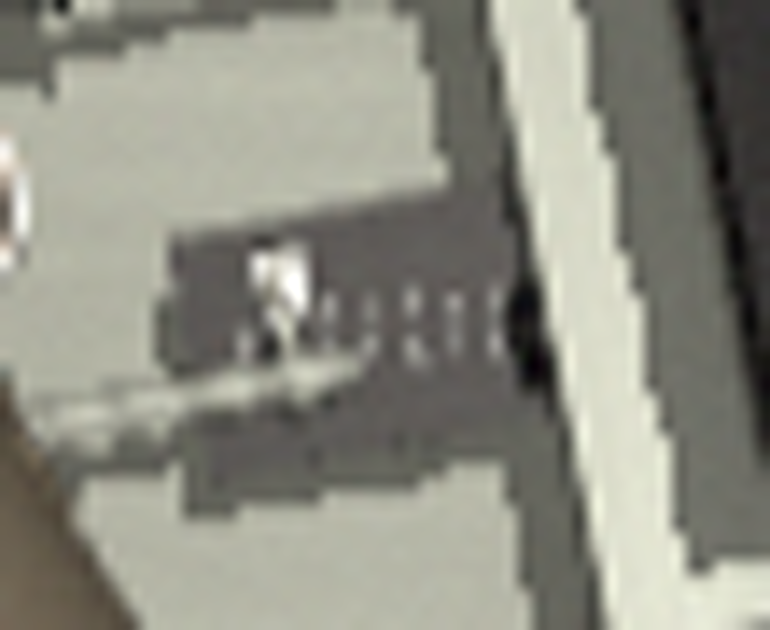

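```bash
export OMP_NUM_THREADS=1
for k in 2 5 7 4; do (timeout 560 python3 rf2.py $k 49.86 > fit2_$k.log 2>&1 &) ; done; sleep 500; cat fit2_*.log
```

```text
2 78932 target 50.07 {'oc': 60.78, 'fo': 0.41, 'yc': 20.3, 'bx': 13.06, 'by': 19.26, 'bz': 7.93, 'f1': 13.01, 'fl': 13.32, 't0': -21.52, 'g0': 1.12, 'se': 11.09, 'sr': 2.86, 'pr': 2.69, 'lx': -0.21, 'ly': 0.38, 'at': 61.29, 'aw': 159.88, 'as': 114.78, 'amb': 0.49, 'bl': 0.68, 'bg': 119.84, 'ot0': 2.46, 'ot1': -0.46, 'os0': -0.64, 'os1': 1.94}
4 79373 target 49.14 {'oc': 60.62, 'fo': 0.38, 'yc': 23.05, 'bx': 13.1, 'by': 17.18, 'bz': 9.34, 'f1': 13.98, 'fl': 13.48, 't0': -20.65, 'g0': 1.86, 'se': 10.61, 'sr': 3.44, 'pr': 2.09, 'lx': -0.26, 'ly': 0.28, 'at': 61.94, 'aw': 158.08, 'as': 124.57, 'amb': 0.53, 'bl': 0.65, 'bg': 102.95, 'ot0': 2.27, 'ot1': 1.26, 'os0': -0.32, 'os1': 3.32}
5 78448 target 50.27 {'oc': 60.57, 'fo': 0.22, 'yc': 19.26, 'bx': 13.37, 'by': 19.69, 'bz': 6.83, 'f1': 13.37, 'fl': 13.92, 't0': -21.28, 'g0': 0.52, 'se': 12.15, 'sr': 2.78, 'pr': 2.56, 'lx': -0.27, 'ly': 0.39, 'at': 61.33, 'aw': 161.96, 'as': 116.57, 'amb': 0.5, 'bl': 0.69, 'bg': 119.8, 'ot0': 1.41, 'ot1': -0.22, 'os0': -1.16, 'os1': 2.26}
7 75355 target 49.98 {'oc': 57.03, 'fo': 0.59, 'yc': 20.03, 'bx': 12.5, 'by': 19.61, 'bz': 6.21, 'f1': 15.02, 'fl': 12.73, 't0': -21.37, 'g0': -2.35, 'se': 14.93, 'sr': 2.83, 'pr': 2.29, 'lx': -0.15, 'ly': 0.38, 'at': 61.28, 'aw': 161.11, 'as': 121.03, 'amb': 0.57, 'bl': 0.72, 'bg': 120.36, 'ot0': -1.41, 'ot1': -0.31, 'os0': -4.37, 'os1': 3.13}
```

The refits with this frame put the mark at 49.1–50.3 mm, and the gate is at 49.9 mm. The hold is steady, so I'll hand in.

```bash
python3 - <<'E'
from cell import ctrl,job
s=ctrl.read_state();print(s['eef_pos'],s['force'],s['width'],s['clock'])
print(job.finish_job())
s=ctrl.read_state();print(s['eef_pos'],s['force'],s['width'],s['clock'])
E
```

```text
[496.99704363  60.59255689 107.99829474] [  7.37956652 -10.96083949   3.54375624] 24.65804661710664 18.575
the job is handed in; nothing more can be done
None
the job is handed in; nothing more can be done
```

I cleared the throat as asked and handed the job in at 18.6 s, with the gripper still holding the gate open at the white clip.

- **Stirrer:** I pulled the knob 40 mm to its stop, where the force rose with no more movement, and pushed it home again. The arm returned to the same position. After I let go, the knob in the picture was within 0.1 px of where it started.
- **Gate:** I pulled it out to 49.9 mm by the arm's own reading. The grip was steady at 25 mm wide with about 11 N of spring pull. In both cameras the pointer lies beside the clip's fin.
- **Uncertainty at the mark:** four model fits to the pictures put the mark at 49.1–50.3 mm. That is right at the stated 50 mm limit, so expect about 1 mm of doubt. The detection networks were too scattered to settle it: their clip and pointer positions jumped by several mm between pictures. In the last pictures the top view did not find the clip at all, so I did not rely on them.
- **Everything else:** I made no separate final check of the other items, but the pictures and force readings showed no sign of contact with them.

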